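# Space the dividers of the wrap stand

## Robot

A 6-joint arm with a two-finger parallel gripper is mounted at the origin on the work surface. World frame = base frame: x ahead of the robot, y to its left, z up, the work surface at z = 0. Lengths are in mm, angles in rad, forces in N, time in s.
With the tool pointing down it reaches from about 300 to 775 mm from the base axis. Payload 14.6 kg.
Tool frame: the origin (TCP) lies at the very end of the fingers, on their centre line; the grasp point (between the pads) lies 19 mm behind it; z points along the fingers, y is the line along which they close (so a half turn about z gives the same grasp; the last joint's range is limited). The gripper opens to 94 mm and grips with 3 to 60 N. Pads are 16 mm wide; open, the fingers measure 119 mm over their backs; the gripper's body (75 mm by 177 mm) begins 78 mm behind the grasp point.
Start: joints at [-1.383, 0.3, 1.521, -0, 1.321, -0.067], TCP at [138.622, -532.234, 205.446] pointing down, gripper open.
Joint ranges: [-3.03, 3.03], [-0.79, 2.21], [0.23, 2.52], [-1.04, 4.18], [0, 3.07], [-2.55, 2.55]. Speed limits (rad/s): [2.22, 2.22, 2.57, 3.14, 3.14, 3.14].

## Interface

Orientations are given as [roll, pitch, yaw] about the fixed x, y, z axes, in that order (R = Rz(yaw) Ry(pitch) Rx(roll)).
In Python, from cell import manip, eyes, ticket gives the robot as it stands. The module is installed in compiled form; this text tells all that it offers.
- The arm moves only by the tool arm_command, never from a script. Its argument "plan" is a list of rows, each a list of 5 numbers: the opening, from -1 (shut) to 1 (fully open), then the shift along the tool's x, y, z in m, then the turn about the tool's z in rad. In form: [[jaw, dx, dy, dz, roll], ...]. A call has 1 to 20 rows; each row shifts and turns the commanded pose from where the row before left it, along the tool's axes as they then stand; what a row does not reach is not made up. A row lasts 1/8 s, in which the tool goes at most 62.5 mm and 10.7 degrees, less where a joint would pass 70% of its speed; a pose out of reach is approached as far as the arm can. A call is refused whole if a number of a shift passes 0.0625 or a number of a turn 0.188, either way. A call with a gripper value outside its range is refused whole. The fingers move at their own pace and stop on an object; "newtons" is the grip in N (left out, the last holds). Time passes only in rows, so rows that do not move let the fingers close. It gives the time, the measured TCP pose, the force, the opening and the grip force at its end, in the units of the state.
- manip.read_state(): the state, without advancing time (a new reading comes with each control period).
- eyes.camera(name): name is "side" or "top"; returns a dict with "img" (420x560x3 uint8, blue, green, red), "z_map" (420x560 float32, mm along the optical axis (not along the pixel's ray), 0 where there is no reading), "fx", "fy", "cx", "cy" (pixels), "eye" and "orientation" of the camera in the world. Camera axes: x right, y down, z forward; pixel columns grow to the right and rows downward; lengths in mm; the calibration is good to about 2 mm. A picture is of the moment at which its call begins.
- ticket.sign_off(): hands the job in; it is judged then, once.
The state is a dict: "clock": time; "joints": joint angles; "qd": joint speeds; "effort": joint torques, N m; "eef_pos": TCP position; "eef_rot": TCP orientation; "wrist_force": force on the tool from outside, world axes, zero at the start; "moment": the same for the moment, N m; "finger_gap": finger opening in mm; "finger_force": force on a finger pad.
Only numpy, scipy, OpenCV 4.12 (cv2) and the standard library are available. Lean on these libraries where they do the work, as an engineer would, in place of code of your own. Each camera call takes 0.05 s, during which the arm holds its last target. There are 200 camera calls.

## Task

Even out the slots of the steel wrap stand with the wooden spacer: starting at the stand's fixed end plate and working outwards, set the spacer astride each sliding divider in turn and draw that divider towards the end plate until the spacer's block sits snug, pressed gently but firmly, against the plate before it, without pushing a divider that is already set. Then stand the spacer back upright on the table, clear of the stand, and leave everything else where it is.

Things in the scene. Friction and masses are not known exactly. Their poses are not given: they have to be found in the camera images.
- stand: low stainless stand fixed to the table, 110 mm (x) by 262 mm (y); origin on the table under its middle. The row of plates runs along its y axis: the fixed end plate at its -y end, then three dividers sliding on two rods, then a low foot. Rods, floor plate and foot stay below 22 mm.
- end_plate: fixed upright end plate of the stand, 110 mm wide, 10 mm thick, top edge 70 mm above the table. Origin at table height below the middle of its inner face (the one towards the dividers); axes as the stand's.
- div1: first divider, nearest the end plate. Dividers are alike: upright steel plates 90 mm (x) by 6 mm (y), from 22 to 70 mm above the table, parallel to the end plate; origin at table height below the plate's middle, axes as the stand's. They slide only along y and stay where left; some go harder than others (4 to 10 N), so a block pressed on with over 4 N may shift a set one. They start too far apart.
- div2: second divider, like the first
- div3: third divider, like the first, farthest from the end plate
- spacer: wooden spacer, about 140 g: a saddle (upturned U) 60 mm (x) by 49 mm (y), with a grip fin on top, 96 mm tall in all. It stands on the table on its block and lip; origin at the centre of its underside. The fin is 16 mm thick (y -8 to +8), 44 mm wide (x), z from 60 to 96 mm. Used with its y axis along the stand's +y: the block goes ahead towards the end plate.
- spacer_slot (a point): middle of the slot's mouth in the spacer's underside (spacer y = +10.5 mm). The slot is 10 mm wide, 45 mm deep, open at both x ends, and takes a divider. On its -y side is the spacer block, 30 mm thick (spacer y -24.5 to +5.5); on its +y side the lip, 9 mm thick, that draws the divider along. With the block touching the plate before it and the lip pulling, the gap comes to 34 mm.
- pan: small open steel pan, bystander, 108 x 176 x 65 mm; origin under its middle
- tub: clear open tub, bystander, 160 x 110 x 85 mm; origin under its middle
- towel_roll: upright paper roll, bystander, 110 mm across, 220 mm tall; origin under its middle
- sauce: sauce bottle, bystander, 52 mm across, 150 mm tall; origin under its middle
- cup: white cup, bystander, 74 mm across, 80 mm tall; origin under its middle
- spoon: steel spoon lying on the table, bystander; origin under it
Things that resemble listed ones, but are neither listed nor needed, are in the scene too. What is shaped like the spacer but blue is not meant.

How it is judged (in metres and radians):
On the way, in this order (a step that is already met when the one before it is completed fails the run):
1. the spacer's block presses the end plate with over 1.5 N while the gap from it to the first divider is 33 to 36 mm (contact force between spacer and end_plate above 1.5 N and distance between end_plate and div1 between 0.036 and 0.039 m), for 0.15 s.
2. the spacer's block presses the first divider with over 1.5 N while the gap from it to the second divider is 33 to 36 mm, the earlier gaps too (contact force between spacer and div1 above 1.5 N and distance between end_plate and div1 between 0.036 and 0.039 m and distance between div1 and div2 between 0.039 and 0.042 m), for 0.15 s.
3. the spacer's block presses the second divider with over 1.5 N while the gap from it to the third divider is 33 to 36 mm, the earlier gaps too (contact force between spacer and div2 above 1.5 N and distance between end_plate and div1 between 0.036 and 0.039 m and distance between div1 and div2 between 0.039 and 0.042 m and distance between div2 and div3 between 0.039 and 0.042 m), for 0.15 s.
At the end, for the whole second after the job is handed in: all three slots (end plate to first divider, first to second, second to third) are 33 to 36 mm wide, and the spacer stands upright (within 0.1 rad) and at rest on the table, released and touching neither the stand nor a divider (distance between end_plate and div1 between 0.036 and 0.039 m and distance between div1 and div2 between 0.039 and 0.042 m and distance between div2 and div3 between 0.039 and 0.042 m and height (world z) of spacer below 0.005 m and angle between spacer's own z axis and vertical below 0.1 rad and linear speed of spacer below 0.01 m/s and contact force between spacer and stand below 0.1 N and contact force between spacer and div1 below 0.1 N and contact force between spacer and div2 below 0.1 N and contact force between spacer and div3 below 0.1 N and contact force between spacer and the fingers below 0.1 N).
It fails at once if the spacer presses the end plate or a divider with more than 25 N (contact force between spacer and end_plate above 25 N or contact force between spacer and div1 above 25 N or contact force between spacer and div2 above 25 N or contact force between spacer and div3 above 25 N).
It fails at once if the fingers shove a divider instead of the spacer doing it (over 2 N) (contact force between the fingers and div1 above 2 N or contact force between the fingers and div2 above 2 N or contact force between the fingers and div3 above 2 N).
It fails at once if another thing on the table is moved by more than 20 mm (distance of any of pan, tub, towel_roll, sauce, cup, spoon from where it was at the start of the episode above 0.02 m).
It also fails if it takes over 72 s, if anything falls off the work surface, if the arm or the gripper's body presses on something with over 40 N, if the wrist force passes 120 N, or if a joint passes its speed limit or range.

## Working session

There is one attempt and no reset: what is moved stays moved. The work goes in short steps, Python scripts to look and compute and a tool call to move; the robot and the scene stay as the last step left them, time stands still between calls to the robot, and variables do not carry over. Pictures are saved under pics/ and viewed, at most 10 in all, crops included, and the job is handed in when it is done.

Besides the shell and the picture viewer there is one more tool, called after "Request:" in YAML: its name, and indented under it one key for each argument. arm_command: Moves the arm, as the interface text tells. Its arguments: {"type":"object","properties":{"plan":{"type":"array"},"newtons":{"type":"number"}},"required":["plan"]}

```bash
mkdir -p pics
cat > h.py <<'E'
import numpy as np, cv2
from cell import manip, eyes, ticket
from scipy.spatial.transform import Rotation as R
def cam(n):
    c=eyes.camera(n); o=np.array(c["orientation"],float)
    c["R"]=o if o.shape==(3,3) else (R.from_euler('xyz',o).as_matrix() if o.size==3 else R.from_quat(o).as_matrix())
    z=c["z_map"]; v,u=np.mgrid[:420,:560]
    p=np.dstack([(u-c["cx"])/c["fx"]*z,(v-c["cy"])/c["fy"]*z,z])
    c["P"]=p@c["R"].T+np.array(c["eye"]); c["P"][z==0]=np.nan
    return c
E
python3 - <<'E'
from h import *
for n in("side","top"):
    c=cam(n); cv2.imwrite(f"pics/{n}0.png",c["img"]); print(n,c["eye"],c["orientation"],c["fx"],c["cx"],c["cy"]); np.savez(f"{n}0.npz",P=c["P"],img=c["img"])
print(manip.read_state())
E
```

```text
side [371.21769633 654.01975892 786.27827813] [-2.39178472  0.00398668 -2.91723793] 388.33116531009296 275.2409381208091 212.46177561853187
top [ 374.31369692   -6.31321039 1521.38388051] [-3.04174992  0.02395009 -1.58666613] 501.98428436689335 291.87243535166976 213.94059469423644
{'clock': 0.1, 'joints': array([-1.38261186e+00,  3.00421119e-01,  1.52154638e+00, -1.30211174e-05,
        1.32068842e+00, -6.65785489e-02]), 'qd': array([ 3.44273249e-05, -1.13670817e-03, -6.70012928e-04,  3.87277129e-04,
       -9.67282879e-05,  6.67709693e-04]), 'effort': array([ 1.62242497e-03, -5.32643473e+01, -3.53284121e+01,  7.09994417e-02,
        2.34738953e-02, -7.06581886e-05]), 'eef_pos': array([ 138.56820055, -532.00522511,  204.92842102]), 'eef_rot': array([-3.14053090e+00, -5.81539606e-05,  2.54766214e-01]), 'wrist_force': array([-0.63941748,  0.11793796,  0.68875232]), 'moment': array([ 0.01395321, -0.03458444,  0.04066102]), 'finger_force': 0.0, 'finger_gap': 94.15195582295975}
```

View pics/top0.png

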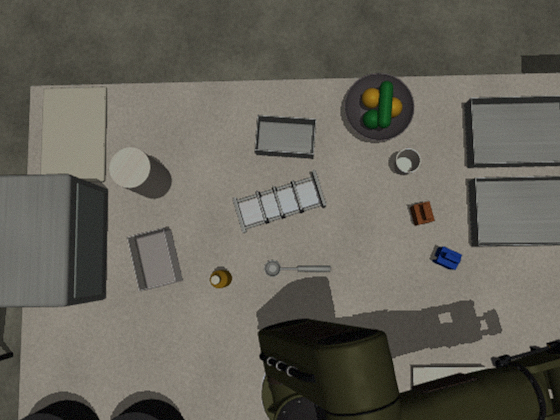

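View pics/side0.png

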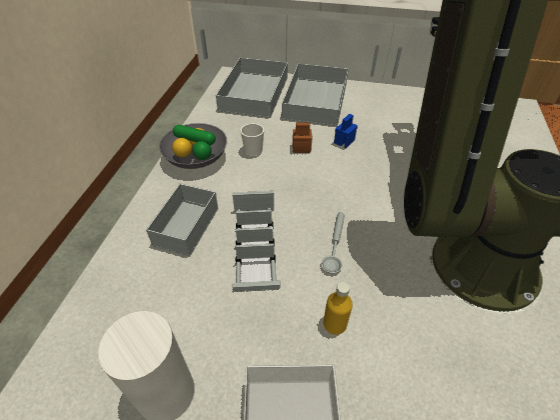

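The top view shows the stand centred near (280,202) with its end plate at right (~319,190), and the orange-brown spacer near (421,212). The blue decoy is at (446,257). The side view shows the end plate at (254,203), with the dividers nearer the camera and the spacer at (302,138).

Run:
```python
from h import *
t=np.load("top0.npz");P=t["P"];s=np.load("side0.npz");Q=s["P"]
def rect(pts,n):
    r=cv2.minAreaRect(pts[:,:2].astype(np.float32)); print(n,len(pts),np.round(r[0],1),np.round(r[1],1),round(r[2],1),"z",np.round(np.nanmin(pts[:,2]),0),np.round(np.nanmax(pts[:,2]),0))
for nm,A,im,(u0,v0,u1,v1),(a0,b0,a1,b1) in (("top",P,t["img"],(225,165,335,240),(400,190,445,235)),("side",Q,s["img"],(225,185,290,295),(285,115,320,160))):
    a=A[v0:v1,u0:u1].reshape(-1,3)
    z=a[:,2]; m=(z>40)&(z<90); a=a[m]; 
    # cluster by row direction
    c=a[:,:2].mean(0); 
    print(nm,c,len(a))
    b=A[b0:b1,a0:a1].reshape(-1,3); rect(b[b[:,2]>50],"spacer>50"); rect(b[b[:,2]>75],"fin"); rect(b[b[:,2]>12],"all")
    f=A[v0:v1,u0:u1]; mk=((f[...,2]>45)&(f[...,2]<90)).astype(np.uint8)
    n,l=cv2.connectedComponents(mk)
    for i in range(1,n):
        if (l==i).sum()>8: rect(f[l==i],f"c{i}")
crop=lambda im,x0,y0,x1,y1,k:cv2.resize(im[y0:y1,x0:x1],None,fx=k,fy=k,interpolation=cv2.INTER_CUBIC)
cv2.imwrite("pics/c1.png",np.vstack([crop(t["img"],225,165,345,240,6.0),]))
A=crop(t["img"],395,190,470,275,5);B=crop(s["img"],285,110,360,160,5)
B=cv2.copyMakeBorder(B,0,A.shape[0]-B.shape[0],0,0,cv2.BORDER_CONSTANT);cv2.imwrite("pics/c2.png",np.hstack([A,B]))
```

```text
top [576.32804978  18.45925174] 370
spacer>50 361 [ 520.1 -355.5] [59.8 49.7] 11.9 z 51.0 104.0
fin 115 [ 520.1 -355.6] [43.8 17.5] 12.1 z 76.0 104.0
all 421 [ 520.  -355.1] [59.9 50.3] 11.7 z 13.0 104.0
c1 148 [598.8 -52.5] [110.5  10.2] 16.2 z 46.0 82.0
c2 71 [578.9  12.4] [89.  6.] 16.3 z 48.0 77.0
c3 66 [562.7  68.3] [89.5  5.9] 16.3 z 53.0 78.0
c4 74 [547.5 117.1] [87.9  6.2] 16.6 z 47.0 79.0
side [571.10919911  33.29365817] 1465
spacer>50 306 [ 517.5 -354.7] [59.3 52.2] 13.9 z 50.0 98.0
fin 108 [ 517.5 -353.8] [41.7 16.7] 15.0 z 76.0 98.0
all 629 [ 538.5 -421. ] [120.7 188.6] 3.5 z 12.0 98.0
c1 360 [596.8 -53.2] [108.   13.6] 16.2 z 45.0 74.0
c2 288 [577.6  11.2] [89.5  9.4] 16.8 z 45.0 73.0
c3 304 [561.5  67.3] [88.8 10.1] 15.6 z 45.0 73.0
c4 314 [547.1 116.8] [88.2  9.6] 15.7 z 45.0 73.0
```

View pics/c1.png

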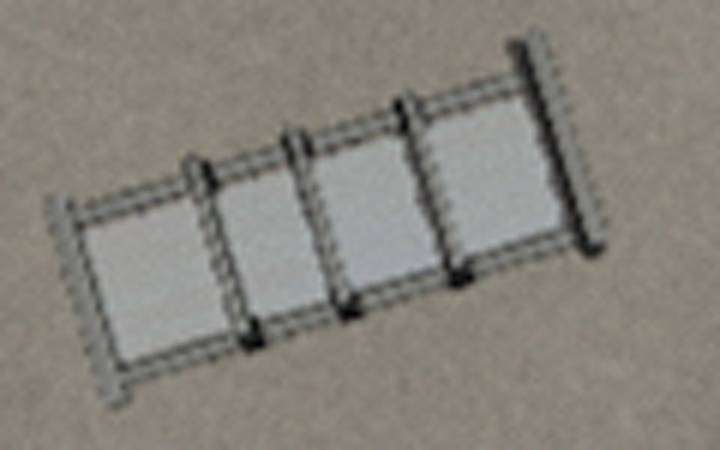

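View pics/c2.png

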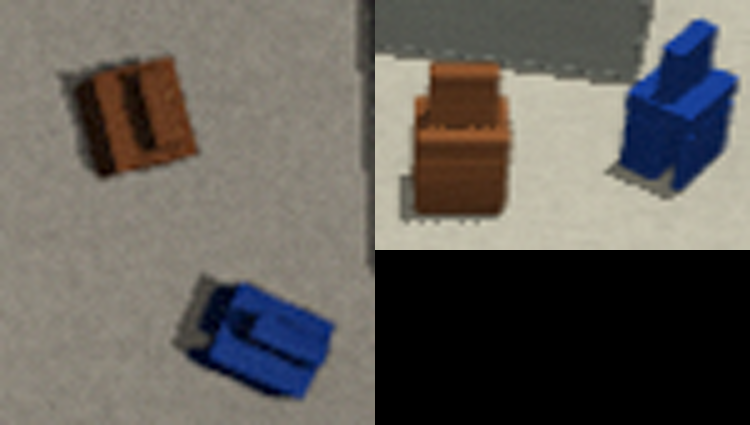

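The crops show the plates parallel, with the end plate at upper right. The spacer's fin is clear, but which side the slot is on isn't visible. Yaw is about 12.5° for the spacer and 16.4° for the stand. I'll grasp the fin, lift it and look at an end face.

Request:
arm_command:
  plan:
    - [1,0,0,0,0.035]
    - [1,0.041,-0.009,0,0]
    - [1,0.041,-0.009,0,0]
    - [1,0.041,-0.009,0,0]
    - [1,0.041,-0.009,0,0]
    - [1,0.041,-0.009,0,0]
    - [1,0.041,-0.009,0,0]
    - [1,0.041,-0.009,0,0]
    - [1,0.041,-0.009,0,0]
    - [1,0.041,-0.009,0.02,0]
    - [1,0.041,-0.009,0.02,0]
    - [1,0,0,0.03,0]
    - [1,0,0,0,0]
  newtons: 30

```text
clock: 1.72
eef_pos: [518.4, -354.1, 133.2]
eef_rot: [-3.138, 0.003, 0.219]
wrist_force: [-0.2, 0.5, 0.2]
finger_gap: 94.0
finger_force: 0.0
```

Request:
arm_command:
  plan:
    - [1,0,0,0.025,0]
    - [1,0,0,0.025,0]
    - [1,0,0,0.017,0]
    - [0,0,0,0,0]
    - [-1,0,0,0,0]
    - [-1,0,0,0,0]
    - [-1,0,0,0,0]
    - [-1,0,0,0,0]
    - [-1,0,0,0,0]
    - [-1,0,0,0,0]

```text
clock: 2.98
eef_pos: [519.1, -355.0, 68.4]
eef_rot: [-3.142, -0.0, 0.22]
wrist_force: [-0.1, 0.0, -0.9]
finger_gap: 27.3
finger_force: 0.0
```

Request:
arm_command:
  plan:
    - [-1,0,0,0,0]
    - [-1,0,0,0,0]
    - [-1,0,0,0,0]
    - [-1,0,0,-0.02,0]
    - [-1,0,0,-0.04,-0.175]
    - [-1,0,0,-0.05,-0.175]
    - [-1,0,0,0,-0.175]
    - [-1,0,0,0,-0.175]
    - [-1,0,0,0,-0.175]
    - [-1,0,0,0,0]
    - [-1,0,0,0,0]

```text
clock: 4.35
eef_pos: [519.2, -355.0, 179.2]
eef_rot: [3.141, 0.0, 1.091]
wrist_force: [0.2, 0.1, -0.3]
finger_gap: 15.7
finger_force: 30.0
```

Run:
```python
from h import *
c=cam("side"); cv2.imwrite("pics/s1.png",cv2.resize(c["img"][70:170,240:380],None,fx=5,fy=5,interpolation=cv2.INTER_CUBIC))
```

```text
(no output)
```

View pics/s1.png

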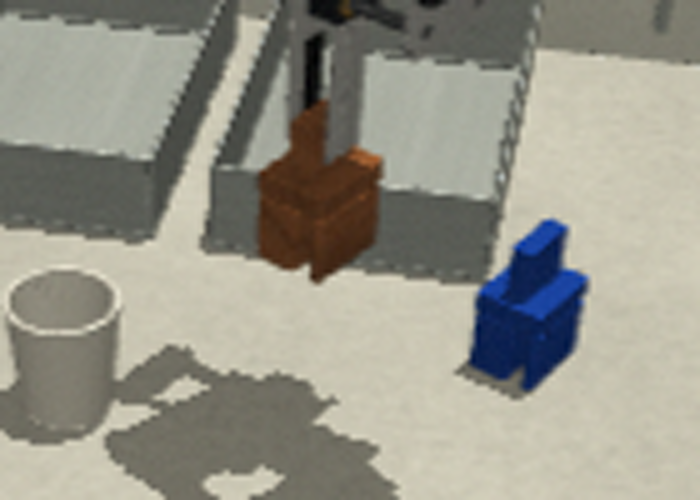

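The picture shows the lifted spacer's +x end face, with the slot near (308,255) by the right-hand corner. The lip is therefore on +y and no half turn is needed. Next I hover over div1.

Request:
arm_command:
  plan:
    - [-1,0,0,0,0.161]
    - [-1,0,0,0,0.161]
    - [-1,0,0,0,0.161]
    - [-1,0,0,0,0.161]
    - [-1,0,0,0,0.161]
    - [-1,0.016,-0.0325,0,0]
    - [-1,0.016,-0.0325,0,0]
    - [-1,0.016,-0.0325,0,0]
    - [-1,0.016,-0.0325,0,0]
    - [-1,0.016,-0.0325,0,0]
    - [-1,0.016,-0.0325,0,0]
    - [-1,0.016,-0.0325,0,0]
    - [-1,0.016,-0.0325,0,0]
    - [-1,0.016,-0.0325,0,0]
    - [-1,0.016,-0.0325,0,0]
    - [-1,0,0,0.01,0]
    - [-1,0,0,0.01,0]
    - [-1,0,0,0,0]
    - [-1,0,0,0,0]

```text
clock: 6.78
eef_pos: [579.6, 1.4, 158.6]
eef_rot: [3.142, -0.0, 0.288]
wrist_force: [0.6, -0.1, -1.6]
finger_gap: 15.9
finger_force: 30.0
```

Run:
```python
from h import *
s=manip.read_state(); e=np.array(s["eef_pos"]); print(e,s["eef_rot"],s["joints"])
th=.286; ux=np.array([np.cos(th),np.sin(th)]); uy=np.array([-np.sin(th),np.cos(th)])
for n in("top","side"):
    c=cam(n); P=c["P"]; np.savez(f"{n}1.npz",P=P,img=c["img"])
    # stand coords relative to TCP
    d=P[...,:2]-e[:2]; X=d@ux; Y=d@uy; Z=P[...,2]
    b=c["img"].astype(int); org=(b[...,2]>b[...,0]+25)&(abs(X)<45)&(abs(Y)<40)&(Z>80)
    print(n,"orange",org.sum(),"X",np.percentile(X[org],[2,98]),"Y",np.percentile(Y[org],[2,98]),"Z",np.percentile(Z[org],[1,99]))
    Z0=np.load(f"{n}0.npz")["P"]; d=Z0[...,:2]-e[:2]; X0=d@ux;Y0=d@uy
    for nm,r in(("end",(-70,-40)),("d1",(0,25)),("d2",(50,85)),("d3",(100,135))):
        m=(abs(X0)<55)&(Y0>r[0])&(Y0<r[1])&(Z0[...,2]>50)&(Z0[...,2]<85)
        A=np.c_[X0[m],Y0[m]]; k=np.polyfit(A[:,0],A[:,1],1); rc=cv2.minAreaRect(A.astype(np.float32))
        print(" ",nm,m.sum(),"Y",np.percentile(A[:,1],[3,97]).round(1),"tilt",k[0].round(3),"mid",k[1].round(1),np.round(rc[0],1),np.round(rc[1],1),"X",A[:,0].min().round(1),A[:,0].max().round(1))
c=cam("side"); cv2.imwrite("pics/s2.png",cv2.resize(c["img"][150:300,200:330],None,fx=4,fy=4,interpolation=cv2.INTER_CUBIC))
```

```text
[579.6133056    1.41691959 158.60826181] [ 3.14152492e+00 -7.91298554e-05  2.88460827e-01] [-6.07256962e-02  4.05776208e-01  1.49016738e+00 -3.86008425e-05
  1.24555153e+00  1.22162214e+00]
top orange 51 X [-25.10310352   8.41293047] Y [-27.77208496  35.28677076] Z [146.39870615 470.65373665]
  end 140 Y [-61.9 -52.2] tilt -0.002 mid -56.7 [  1.2 -57.1] [ 10.2 106.6] X -52.1 54.5
  d1 69 Y [ 8.  13.6] tilt -0.004 mid 10.9 [ 2.1 10.7] [ 6.  88.3] X -42.1 46.3
  d2 66 Y [66.1 71.8] tilt -0.005 mid 68.9 [ 2.6 69. ] [ 5.9 89.5] X -42.1 47.4
  d3 72 Y [117.1 122.9] tilt 0.001 mid 119.8 [  1.9 120.1] [87.7  6.2] X -41.9 45.8
side orange 1135 X [-32.57542268  26.68805195] Y [-33.92656351  28.01842529] Z [ 95.7570787  475.91480381]
  end 313 Y [-62.3 -51.6] tilt -0.004 mid -55.2 [  0.8 -57.3] [ 13.5 107.4] X -52.9 54.5
  d1 246 Y [ 7.5 14.1] tilt -0.005 mid 11.6 [ 0.8 10. ] [89.5  9.4] X -43.9 45.6
  d2 251 Y [65.1 72.3] tilt -0.0 mid 69.8 [ 1.2 67.9] [ 9.8 88.8] X -43.2 45.6
  d3 264 Y [116.6 123.5] tilt -0.005 mid 120.8 [  1.2 119.9] [ 9.6 87.8] X -42.8 45.1
```

View pics/s2.png

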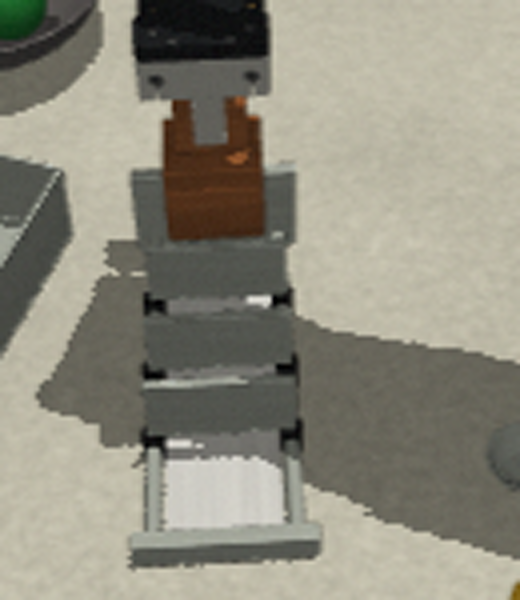

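The side view shows the spacer above div1 at (215,180) with its lip side facing the camera, parallel to the plates. I'll check the lip face Y in the same camera.

Run:
```python
from h import *
e=np.array([579.6,1.4]); th=.286; ux=np.array([np.cos(th),np.sin(th)]); uy=np.array([-np.sin(th),np.cos(th)])
for n,z0,z1 in(("side",92,142),("top",135,160)):
    f=np.load(f"{n}1.npz");P=f["P"];d=P[...,:2]-e;X=d@ux;Y=d@uy;Z=P[...,2]
    m=(abs(X)<28)&(abs(Y)<40)&(Z>z0)&(Z<z1)
    y=Y[m]; print(n,m.sum(),np.percentile(y,[2,10,50,90,98]).round(1),"X",X[m].min(),X[m].max())
    if n=="side":
        for a,b in((92,105),(105,120),(120,135)):
            k=m&(Z>a)&(Z<b)&(Y>15); p=np.polyfit(X[k],Y[k],1); print(a,np.median(Y[k]),p, Z[m].min())
P=np.load("side0.npz")["P"];d=P[...,:2]-e;X=d@ux;Y=d@uy;Z=P[...,2]
for nm,r in(("d1",(0,25)),("d2",(50,85)),("d3",(105,135)),("end",(-65,-40))):
    k=(abs(X)<40)&(Y>r[0])&(Y<r[1])&(Z>45)&(Z<66); print(nm,"face",np.median(Y[k]))
```

```text
side 325 [23.5 24.2 25.7 27.1 28.3] X -27.17930240754308 27.943872518384733
92 25.856083105993005 [8.28709999e-03 2.59237003e+01] 92.34427761756058
105 25.950934713558546 [9.37065200e-04 2.59406482e+01] 92.34427761756058
120 25.493825875886746 [-2.35503850e-03  2.55645396e+01] 92.34427761756058
top 15 [-21.  -20.1 -14.4  -7.6  -6.6] X -25.89352627146905 -12.468175661095161
d1 face 12.20808432444221
d2 face 70.44686642039336
d3 face 121.41284137368358
end face -53.86409242727614
```

Request:
arm_command:
  plan:
    - [-1,0,0.0013,0.008,0.004]
    - [-1,0,0,0.008,0]
    - [-1,0,0,0.002,0]
    - [-1,0,0,0.001,0]
    - [-1,0,0,0.001,0]
    - [-1,0,0,0.001,0]
    - [-1,0,0,0.001,0]
    - [-1,0,0,0,0]
    - [-1,0,0,0,0]

```text
clock: 8.05
eef_pos: [580.0, 0.8, 136.5]
eef_rot: [3.141, -0.0, 0.286]
wrist_force: [1.4, -2.4, -0.1]
finger_gap: 15.5
finger_force: 30.0
```

Request:
arm_command:
  plan:
    - [-1,0,0,0.001,0]
    - [-1,0,0,0.001,0]
    - [-1,0,0,0,0]
    - [-1,0,0,0,0]

```text
clock: 8.55
eef_pos: [579.9, 0.8, 134.3]
eef_rot: [3.141, 0.0, 0.286]
wrist_force: [1.2, -2.8, -2.7]
finger_gap: 15.8
finger_force: 30.0
```

Request:
arm_command:
  plan:
    - [-1,0,0.0015,0.002,0]
    - [-1,0,0,0,0]
    - [-1,0,0,0,0]

```text
clock: 8.93
eef_pos: [580.3, -0.4, 132.4]
eef_rot: [-3.141, 0.0, 0.286]
wrist_force: [-0.5, 0.2, -0.2]
finger_gap: 15.7
finger_force: 30.0
```

Request:
arm_command:
  plan:
    - [-1,0,0,0.008,0]
    - [-1,0,0,0.01,0]
    - [-1,0,0,0.01,0]
    - [-1,0,0,0.006,0]
    - [-1,0,0,0,0]
    - [-1,0,0.001,0,0]
    - [-1,0,0.001,0,0]
    - [-1,0,0.002,0,0]
    - [-1,0,0.002,0,0]
    - [-1,0,0.002,0,0]
    - [-1,0,0.002,0,0]
    - [-1,0,0.002,0,0]
    - [-1,0,0.002,0,0]
    - [-1,0,0.002,0,0]
    - [-1,0,0.002,0,0]
    - [-1,0,0,0,0]
    - [-1,0,0,0,0]

```text
clock: 11.05
eef_pos: [585.2, -16.6, 98.6]
eef_rot: [-3.139, 0.0, 0.286]
wrist_force: [-2.8, 8.0, 1.8]
finger_gap: 15.5
finger_force: 30.0
```

```bash
cat >> h.py <<'E'
def st():
    s=manip.read_state(); th=.286; ux=np.array([np.cos(th),np.sin(th)]); uy=np.array([-np.sin(th),np.cos(th)])
    e=s["eef_pos"]; d=e[:2]-[579.6,1.4]; w=s["wrist_force"][:2]
    print("t",s["clock"],"X",d@ux,"Y",d@uy,"z",e[2],"Fx",w@ux,"Fy",w@uy,"Fz",s["wrist_force"][2])
E
python3 -c "
from h import *
st()"
```

```text
t 11.05 X 0.3081566275121954 Y -18.8426341924607 z 98.63028211306269 Fx -0.4208078509835307 Fy 8.514553235401163 Fz 1.7617015321348026
```

Request:
arm_command:
  plan:
    - [-1,0,0.002,0,0]
    - [-1,0,0.002,0,0]
    - [-1,0,0.002,0,0]
    - [-1,0,0.002,0,0]
    - [-1,0,0.001,0,0]
    - [-1,0,0,0,0]
    - [-1,0,0,0,0]

```text
clock: 11.92
eef_pos: [587.8, -25.2, 98.7]
eef_rot: [-3.139, -0.0, 0.286]
wrist_force: [-2.7, 7.8, 2.3]
finger_gap: 15.8
finger_force: 30.0
```

```bash
python3 -c "
from h import *
st()"
```

```text
t 11.925 X 0.33533430700490996 Y -27.777680604220524 z 98.68003214981708 Fx -0.3572493756350048 Fy 8.271260280002258 Fz 2.2740946294896323
```

Request:
arm_command:
  plan:
    - [-1,0,0.0005,0,0]
    - [-1,0,0.0005,0,0]
    - [-1,0,0,0,0]

```text
clock: 12.3
eef_pos: [588.0, -26.0, 98.6]
eef_rot: [-3.139, 0.0, 0.286]
wrist_force: [-2.4, 9.0, 1.7]
finger_gap: 15.5
finger_force: 30.0
```

```bash
python3 -c "
from h import *
st()"
```

```text
t 12.3 X 0.29280893165239963 Y -28.683792161240564 z 98.62093071888964 Fx 0.22210659930932497 Fy 9.325412059213992 Fz 1.733739379925595
```

Request:
arm_command:
  plan:
    - [-1,0,0.0005,0,0]
    - [-1,0,0.0005,0,0]
    - [-1,0,0,0,0]

```text
clock: 12.68
eef_pos: [588.3, -27.0, 98.7]
eef_rot: [-3.139, 0.0, 0.286]
wrist_force: [-2.9, 9.8, 1.7]
finger_gap: 15.9
finger_force: 30.0
```

```bash
python3 -c "
from h import *
st()"
```

```text
t 12.675 X 0.3181357333259758 Y -29.690365547127534 z 98.66091542170643 Fx -0.0644287144280713 Fy 10.200444910633816 Fz 1.6814133909489464
```

Request:
arm_command:
  plan:
    - [-1,0,0.0005,0,0]
    - [-1,0,0.0005,0,0]
    - [-1,0,0,0,0]

```text
clock: 13.05
eef_pos: [588.6, -28.0, 98.7]
eef_rot: [-3.139, 0.0, 0.286]
wrist_force: [-3.1, 9.0, 2.4]
finger_gap: 15.8
finger_force: 30.0
```

```bash
python3 -c "
from h import *
st()"
```

```text
t 13.05 X 0.30630713283327893 Y -30.691719003132484 z 98.6617617303624 Fx -0.45468786794315896 Fy 9.497065264313722 Fz 2.410405758382382
```

Still sliding; contact is expected about now.

Request:
arm_command:
  plan:
    - [-1,0,0.0005,0,0]
    - [-1,0,0.0005,0,0]
    - [-1,0,0,0,0]

```text
clock: 13.42
eef_pos: [588.7, -28.4, 98.6]
eef_rot: [-3.138, 0.0, 0.286]
wrist_force: [-3.5, 12.8, 2.8]
finger_gap: 15.7
finger_force: 30.0
```

```bash
python3 -c "
from h import *
st()"
```

```text
t 13.425 X 0.2983033309852541 Y -31.198463426210694 z 98.619259744334 Fx 0.22054591536032486 Fy 13.300641390318146 Fz 2.8212087032669646
```

Request:
arm_command:
  plan:
    - [-1,0,0.0003,0,0]
    - [-1,0,0.0003,0,0]
    - [-1,0,0,0,0]

```text
clock: 13.8
eef_pos: [588.7, -28.5, 98.6]
eef_rot: [-3.137, 0.0, 0.286]
wrist_force: [-4.7, 15.9, 3.6]
finger_gap: 15.7
finger_force: 30.0
```

```bash
python3 -c "
from h import *
st()"
```

```text
t 13.8 X 0.31323570041902116 Y -31.282318447897023 z 98.62482109840825 Fx 0.018108804837725145 Fy 16.561792218831584 Fz 3.568648829366934
```

Contact with the end plate at Y≈-31.15, pressing about 7 N. Now back off, lift, and go over div2.

Request:
arm_command:
  plan:
    - [-1,0,0,0,0]
    - [-1,0,0,0,0]
    - [-1,0,-0.002,0,0]
    - [-1,0,-0.002,0,0]
    - [-1,0,0,0,0]
    - [-1,0,0,-0.01,0]
    - [-1,0,0,-0.02,0]
    - [-1,0,0,-0.02,0]
    - [-1,0,-0.02,0,0]
    - [-1,0,-0.03,0,0]
    - [-1,0,-0.02,0,0]
    - [-1,0,-0.01,0,0]
    - [-1,0,-0.005,0,0]
    - [-1,0,0,0.006,0]
    - [-1,0,0,0.003,0]
    - [-1,0,0,0.002,0]
    - [-1,0,0,0.001,0]
    - [-1,0,0,0.001,0]
    - [-1,0,0,0,0]

```text
clock: 16.18
eef_pos: [564.2, 54.5, 135.4]
eef_rot: [3.142, 0.0, 0.286]
wrist_force: [-1.1, -0.2, -1.4]
finger_gap: 15.8
finger_force: 30.0
```

```bash
python3 -c "
from h import *
st()"
```

```text
t 16.175 X 0.21055668016470008 Y 55.29531602569797 z 135.43330325116838 Fx -1.1342881849577182 Fy 0.1571736213955082 Fz -1.4106464367477862
```

Request:
arm_command:
  plan:
    - [-1,0,0,0.001,0]
    - [-1,0,0,0.001,0]
    - [-1,0,0,0.001,0]
    - [-1,0,0,0.001,0]
    - [-1,0,0,0,0]

```text
clock: 16.8
eef_pos: [564.1, 54.5, 131.3]
eef_rot: [-3.142, 0.0, 0.286]
wrist_force: [-0.5, 0.4, -1.9]
finger_gap: 15.7
finger_force: 30.0
```

Run:
```python
from h import *
st(); c=cam("side"); cv2.imwrite("pics/s3.png",cv2.resize(c["img"][150:300,200:330],None,fx=4,fy=4,interpolation=cv2.INTER_CUBIC))
```

```text
t 16.8 X 0.1658164285499062 Y 55.34781650977547 z 131.34181822647426 Fx -0.3567568234603711 Fy 0.5709024497154849 Fz -1.8544125008058527
```

View pics/s3.png

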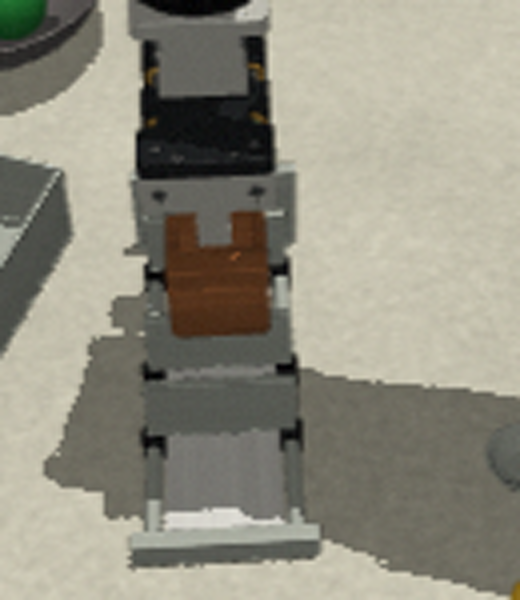

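The view shows the spacer astride div2 (slot entered at ~(230,330)), with div1 drawn close to the end plate. Now lower and draw.

Request:
arm_command:
  plan:
    - [-1,0,0,0.01,0]
    - [-1,0,0,0.015,0]
    - [-1,0,0,0.0077,0]
    - [-1,0,0.001,0,0]
    - [-1,0,0.001,0,0]
    - [-1,0,0.002,0,0]
    - [-1,0,0.003,0,0]
    - [-1,0,0.003,0,0]
    - [-1,0,0.003,0,0]
    - [-1,0,0.003,0,0]
    - [-1,0,0.003,0,0]
    - [-1,0,0.003,0,0]
    - [-1,0,0.003,0,0]
    - [-1,0,0.003,0,0]
    - [-1,0,0.003,0,0]
    - [-1,0,0.003,0,0]
    - [-1,0,0.003,0,0]
    - [-1,0,0.003,0,0]
    - [-1,0,0.002,0,0]
    - [-1,0,0,0,0]

```text
clock: 19.35
eef_pos: [576.1, 14.0, 98.7]
eef_rot: [3.141, 0.0, 0.286]
wrist_force: [0.2, 1.9, 0.0]
finger_gap: 15.7
finger_force: 30.0
```

```bash
python3 -c "
from h import *
st()"
```

```text
t 19.35 X 0.17037066120236544 Y 13.03562949247386 z 98.67325721107038 Fx 0.7162565225988636 Fy 1.7721882192426497 Fz 0.0035117566303066727
```

Request:
arm_command:
  plan:
    - [-1,0,0.001,0,0]
    - [-1,0,0.001,0,0]
    - [-1,0,0,0,0]
    - [-1,0,0,0,0]

```text
clock: 19.85
eef_pos: [576.5, 12.3, 98.6]
eef_rot: [-3.142, 0.0, 0.286]
wrist_force: [-1.7, 4.9, -1.3]
finger_gap: 15.9
finger_force: 30.0
```

Run:
```python
from h import *
st(); c=cam("side"); cv2.imwrite("pics/s4.png",cv2.resize(c["img"][150:300,200:330],None,fx=4,fy=4,interpolation=cv2.INTER_CUBIC))
```

```text
t 19.85 X 0.15061142873051425 Y 11.325125868097265 z 98.63983603359154 Fx -0.22309358480895947 Fy 5.15525275303589 Fz -1.3168741195141929
```

View pics/s4.png

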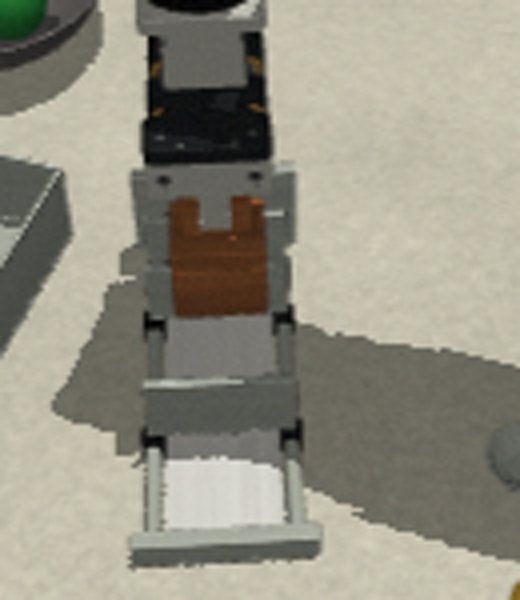

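The view shows div2 moving with the spacer (its feet at y≈320), friction about 5 N. Now the fine approach.

Request:
arm_command:
  plan:
    - [-1,0,0.0005,0,0]
    - [-1,0,0.0005,0,0]
    - [-1,0,0.0005,0,0]
    - [-1,0,0,0,0]

```text
clock: 20.4
eef_pos: [577.0, 10.9, 98.6]
eef_rot: [-3.142, 0.0, 0.286]
wrist_force: [0.1, 3.4, -2.1]
finger_gap: 15.5
finger_force: 30.0
```

```bash
python3 -c "
from h import *
st()"
```

```text
t 20.4 X 0.16357035424089084 Y 9.816802498620612 z 98.64717802877931 Fx 1.0696808708321628 Fy 3.1914413978933154 Fz -2.0981042256525044
```

Request:
arm_command:
  plan:
    - [-1,0,0.0003,0,0]
    - [-1,0,0.0003,0,0]
    - [-1,0,0,0,0]

```text
clock: 20.78
eef_pos: [577.2, 10.3, 98.7]
eef_rot: [-3.142, 0.0, 0.286]
wrist_force: [-1.2, 3.9, -2.4]
finger_gap: 15.6
finger_force: 30.0
```

```bash
python3 -c "
from h import *
st()"
```

```text
t 20.775 X 0.18098933515206905 Y 9.232786388607876 z 98.68295287112194 Fx -0.03989495515856456 Fy 4.104537411416102 Fz -2.4154971469705773
```

Request:
arm_command:
  plan:
    - [-1,0,0.0003,0,0]
    - [-1,0,0,0,0]

```text
clock: 21.02
eef_pos: [577.2, 10.2, 98.7]
eef_rot: [-3.141, 0.0, 0.286]
wrist_force: [-1.2, 5.2, -2.3]
finger_gap: 15.6
finger_force: 30.0
```

```bash
python3 -c "
from h import *
st()"
```

```text
t 21.025 X 0.14347938260402326 Y 9.161713107224685 z 98.65515644056008 Fx 0.34279866299167017 Fy 5.336762298507636 Fz -2.324077828474068
```

Request:
arm_command:
  plan:
    - [-1,0,0.0002,0,0]
    - [-1,0,0.0002,0,0]
    - [-1,0,0,0,0]
    - [-1,0,0,0,0]

```text
clock: 21.52
eef_pos: [577.2, 10.2, 98.7]
eef_rot: [-3.141, 0.0, 0.286]
wrist_force: [-1.4, 6.9, -1.3]
finger_gap: 15.7
finger_force: 30.0
```

```bash
python3 -c "
from h import *
st()"
```

```text
t 21.525 X 0.16416030395014047 Y 9.085256495638257 z 98.6886764791831 Fx 0.5848227554797611 Fy 7.041899225180843 Fz -1.2547565872632964
```

Request:
arm_command:
  plan:
    - [-1,0,0.0002,0,0]
    - [-1,0,0,0,0]
    - [-1,0,0,0,0]
    - [-1,0,0,0,0]

```text
clock: 22.02
eef_pos: [577.2, 10.1, 98.7]
eef_rot: [-3.14, 0.0, 0.286]
wrist_force: [-2.2, 8.0, -1.3]
finger_gap: 15.7
finger_force: 30.0
```

```bash
python3 -c "
from h import *
st()"
```

```text
t 22.025 X 0.16640619810922974 Y 9.06545388601897 z 98.69853811235598 Fx 0.19405976843862716 Fy 8.31827042554267 Fz -1.2680560112576549
```

Request:
arm_command:
  plan:
    - [-1,0,-0.0015,0,0]
    - [-1,0,-0.001,0,0]
    - [-1,0,0,0,0]
    - [-1,0,0,-0.01,0]
    - [-1,0,0,-0.02,0]
    - [-1,0,0,-0.02,0]
    - [-1,0,-0.02,0,0]
    - [-1,0,-0.03,0,0]
    - [-1,0,-0.03,0,0]
    - [-1,0,-0.01,0,0]
    - [-1,0,-0.0056,0,0]
    - [-1,0,0,0.006,0]
    - [-1,0,0,0.003,0]
    - [-1,0,0,0.002,0]
    - [-1,0,0,0.002,0]
    - [-1,0,0,0.001,0]
    - [-1,0,0,0.001,0]
    - [-1,0,0,0.001,0]
    - [-1,0,0,0,0]

```text
clock: 24.4
eef_pos: [549.8, 103.6, 132.7]
eef_rot: [3.142, 0.0, 0.286]
wrist_force: [-0.4, 0.1, -0.6]
finger_gap: 15.7
finger_force: 30.0
```

```bash
python3 -c "
from h import *
st()"
```

```text
t 24.4 X 0.22150702008112333 Y 106.4478374200838 z 132.72944920952864 Fx -0.32753023528145647 Fy 0.20112384869026045 Fz -0.5894017423936632
```

Request:
arm_command:
  plan:
    - [-1,0,0,0.004,0]
    - [-1,0,0,0.015,0]
    - [-1,0,0,0.015,0]
    - [-1,0,0.001,0,0]
    - [-1,0,0.001,0,0]
    - [-1,0,0.002,0,0]
    - [-1,0,0.003,0,0]
    - [-1,0,0.004,0,0]
    - [-1,0,0.004,0,0]
    - [-1,0,0.004,0,0]
    - [-1,0,0.004,0,0]
    - [-1,0,0.004,0,0]
    - [-1,0,0.004,0,0]
    - [-1,0,0.004,0,0]
    - [-1,0,0.004,0,0]
    - [-1,0,0.004,0,0]
    - [-1,0,0.004,0,0]
    - [-1,0,0.003,0,0]
    - [-1,0,0,0,0]
    - [-1,0,0,0,0]

```text
clock: 26.9
eef_pos: [563.7, 56.0, 98.8]
eef_rot: [-3.141, 0.0, 0.286]
wrist_force: [-1.6, 5.4, -3.6]
finger_gap: 15.8
finger_force: 30.0
```

```bash
python3 -c "
from h import *
st()"
```

```text
t 26.9 X 0.16118883749232538 Y 56.84834347781206 z 98.78497059355107 Fx -0.017502093925733764 Fy 5.6807187960958725 Fz -3.574286838770944
```

Request:
arm_command:
  plan:
    - [-1,0,0.001,0,0]
    - [-1,0,0.001,0,0]
    - [-1,0,0.001,0,0]
    - [-1,0,0.001,0,0]
    - [-1,0,0,0,0]

```text
clock: 27.52
eef_pos: [564.9, 52.1, 98.8]
eef_rot: [-3.141, 0.0, 0.286]
wrist_force: [-1.1, 5.2, -3.4]
finger_gap: 15.8
finger_force: 30.0
```

```bash
python3 -c "
from h import *
st()"
```

```text
t 27.525 X 0.17680031221411951 Y 52.83024467381185 z 98.81251255730973 Fx 0.3763180951098615 Fy 5.34447177115771 Fz -3.435424028575455
```

Request:
arm_command:
  plan:
    - [-1,0,0.001,0,0]
    - [-1,0,0.001,0,0]
    - [-1,0,0.0005,0,0]
    - [-1,0,0,0,0]
    - [-1,0,0,0,0]

```text
clock: 28.15
eef_pos: [565.6, 49.8, 98.8]
eef_rot: [-3.141, 0.0, 0.286]
wrist_force: [-2.2, 5.4, -4.1]
finger_gap: 15.9
finger_force: 30.0
```

```bash
python3 -c "
from h import *
st()"
```

```text
t 28.15 X 0.17333252532551668 Y 50.363300697713974 z 98.81470336331687 Fx -0.5672582573491549 Fy 5.810973661653628 Fz -4.109607101472793
```

Request:
arm_command:
  plan:
    - [-1,0,0.0003,0,0]
    - [-1,0,0.0003,0,0]
    - [-1,0,0,0,0]
    - [-1,0,0,0,0]

```text
clock: 28.65
eef_pos: [565.7, 49.2, 98.8]
eef_rot: [-3.141, 0.0, 0.286]
wrist_force: [-1.7, 4.9, -2.0]
finger_gap: 15.7
finger_force: 30.0
```

```bash
python3 -c "
from h import *
st()"
```

```text
t 28.65 X 0.1558849478434876 Y 49.81524033183702 z 98.8050470892965 Fx -0.2812100548732117 Fy 5.207285362411747 Fz -1.9997580770398882
```

Request:
arm_command:
  plan:
    - [-1,0,0.0003,0,0]
    - [-1,0,0,0,0]
    - [-1,0,0,0,0]

```text
clock: 29.02
eef_pos: [565.8, 48.9, 98.8]
eef_rot: [-3.141, 0.0, 0.286]
wrist_force: [-1.8, 6.0, -3.8]
finger_gap: 15.7
finger_force: 30.0
```

```bash
python3 -c "
from h import *
st()"
```

```text
t 29.025 X 0.15251341939728036 Y 49.49945492532228 z 98.78700159436305 Fx -0.0345091359921077 Fy 6.220921064421767 Fz -3.8104456294359395
```

Request:
arm_command:
  plan:
    - [-1,0,0.0003,0,0]
    - [-1,0,0,0,0]
    - [-1,0,0,0,0]

```text
clock: 29.4
eef_pos: [565.9, 48.7, 98.8]
eef_rot: [-3.141, 0.0, 0.286]
wrist_force: [-2.3, 5.1, -2.9]
finger_gap: 16.1
finger_force: 30.0
```

```bash
python3 -c "
from h import *
st()"
```

```text
t 29.4 X 0.15506099972518506 Y 49.22476149415787 z 98.8031085675857 Fx -0.7387360084790295 Fy 5.58217413214932 Fz -2.902378244271286
```

Request:
arm_command:
  plan:
    - [-1,0,0.0002,0,0]
    - [-1,0,0,0,0]
    - [-1,0,0,0,0]

```text
clock: 29.78
eef_pos: [565.9, 48.6, 98.8]
eef_rot: [-3.141, 0.0, 0.286]
wrist_force: [-1.9, 5.2, -2.9]
finger_gap: 15.9
finger_force: 30.0
```

```bash
python3 -c "
from h import *
st()"
```

```text
t 29.775 X 0.14699850988046315 Y 49.12650597900827 z 98.77498532459497 Fx -0.35835068162026995 Fy 5.572425702663501 Fz -2.8948384381794248
```

Request:
arm_command:
  plan:
    - [-1,0,0.0002,0,0]
    - [-1,0,0,0,0]
    - [-1,0,0,0,0]

```text
clock: 30.15
eef_pos: [565.9, 48.5, 98.8]
eef_rot: [-3.14, 0.0, 0.286]
wrist_force: [-2.0, 7.4, -3.0]
finger_gap: 15.8
finger_force: 30.0
```

```bash
python3 -c "
from h import *
st()"
```

```text
t 30.15 X 0.14523773281227648 Y 49.074778119665005 z 98.77406224997362 Fx 0.20107498250092282 Fy 7.640749261550059 Fz -3.0330322207404103
```

Request:
arm_command:
  plan:
    - [-1,0,0.0001,0,0]
    - [-1,0,0,0,0]
    - [-1,0,0,0,0]
    - [-1,0,0,0,0]

```text
clock: 30.65
eef_pos: [565.9, 48.5, 98.8]
eef_rot: [-3.14, 0.0, 0.286]
wrist_force: [-2.3, 6.9, -3.1]
finger_gap: 15.6
finger_force: 30.0
```

```bash
python3 -c "
from h import *
st()"
```

```text
t 30.65 X 0.15021112067272568 Y 49.07020355454335 z 98.76527848790752 Fx -0.21170157819976199 Fy 7.300547363125193 Fz -3.0938263556663146
```

Request:
arm_command:
  plan:
    - [-1,0,0.00015,0,0]
    - [-1,0,0,0,0]
    - [-1,0,0,0,0]
    - [-1,0,0,0,0]

```text
clock: 31.15
eef_pos: [565.9, 48.5, 98.8]
eef_rot: [-3.14, 0.0, 0.286]
wrist_force: [-3.1, 7.7, -3.5]
finger_gap: 15.7
finger_force: 30.0
```

```bash
python3 -c "
from h import *
st()"
```

```text
t 31.15 X 0.1508096868291311 Y 49.040103624501555 z 98.795092104121 Fx -0.7572480626182592 Fy 8.238527487131698 Fz -3.5340457329837442
```

Request:
arm_command:
  plan:
    - [-1,0,-0.0015,0,0]
    - [-1,0,-0.001,0,0]
    - [-1,0,0,0,0]
    - [-1,0,0,-0.01,0]
    - [-1,0,0,-0.03,0]
    - [-1,0,0,-0.04,0]
    - [-1,0,0,0,0]
    - [-1,-0.0133,0.0313,0,0]
    - [-1,-0.0133,0.0313,0,0]
    - [-1,-0.0133,0.0313,0,0]
    - [-1,-0.0133,0.0313,0,0]
    - [-1,-0.0133,0.0313,0,0]
    - [-1,-0.0133,0.0313,0,0]
    - [-1,-0.0133,0.0313,0,0]
    - [-1,-0.0133,0.0313,0,0]
    - [-1,-0.0133,0.0313,0,0]
    - [-1,-0.0133,0.0313,0,0]
    - [-1,-0.0133,0.0313,0,0]
    - [-1,-0.0133,0.0313,0,0]
    - [-1,0,0,0,0]

```text
clock: 33.65
eef_pos: [517.4, -357.0, 177.7]
eef_rot: [-3.141, 0.001, 0.283]
wrist_force: [-0.4, 1.3, -1.9]
finger_gap: 15.8
finger_force: 30.0
```

Run:
```python
from h import *
st()
th=.286; ux=np.array([np.cos(th),np.sin(th)]); uy=np.array([-np.sin(th),np.cos(th)])
for n in("top","side"):
    P=cam(n)["P"]; d=P[...,:2]-[579.6,1.4]; X=d@ux;Y=d@uy;Z=P[...,2]
    m=(abs(X)<45)&(Y>-65)&(Y<130)&(Z>50)&(Z<80)
    y=np.sort(Y[m]); g=np.split(y,np.where(np.diff(y)>6)[0]+1)
    print(n,[(len(k),round(np.percentile(k,3),1),round(np.median(k),1),round(np.percentile(k,97),1)) for k in g if len(k)>5])
```

```text
t 33.65 X -160.79812632542178 Y -326.3228878391376 z 177.68677312383156 Fx -0.02192972282481087 Fy 1.364414893590044 Fz -1.8639146596590237
top [(117, np.float64(-62.0), np.float64(-56.5), np.float64(-52.3)), (69, np.float64(-17.9), np.float64(-14.9), np.float64(-12.2)), (67, np.float64(22.0), np.float64(25.0), np.float64(27.8)), (64, np.float64(61.9), np.float64(64.6), np.float64(67.5))]
side [(257, np.float64(-62.4), np.float64(-54.6), np.float64(-52.2)), (225, np.float64(-19.0), np.float64(-14.1), np.float64(-11.8)), (246, np.float64(20.7), np.float64(25.7), np.float64(27.9)), (254, np.float64(61.0), np.float64(65.8), np.float64(68.2))]
```

The gaps check out at about 37, 40 and 40 mm centre distances. Next, set the spacer down.

Request:
arm_command:
  plan:
    - [-1,0,0,0.04,0]
    - [-1,0,0,0.04,0]
    - [-1,0,0,0.02,0]
    - [-1,0,0,0.005,0]
    - [-1,0,0,0.002,0]
    - [-1,0,0,0.001,0]
    - [-1,0,0,0.001,0]
    - [-1,0,0,0,0]
    - [-1,0,0,0,0]

```text
clock: 34.88
eef_pos: [518.4, -355.4, 69.9]
eef_rot: [3.141, -0.0, 0.286]
wrist_force: [1.5, 0.6, 0.1]
finger_gap: 15.7
finger_force: 30.0
```

```bash
python3 -c "
from h import *
st()"
```

```text
t 34.875 X -159.4140187630777 Y -325.03704648628343 z 69.89367715262529 Fx 1.660180989405419 Fy 0.16499938927946844 Fz 0.12751106394528722
```

Request:
arm_command:
  plan:
    - [-1,0,0,0.001,0]
    - [-1,0,0,0.0005,0]
    - [-1,0,0,0,0]
    - [-1,0,0,0,0]

```text
clock: 35.38
eef_pos: [518.3, -355.4, 68.3]
eef_rot: [-3.142, -0.0, 0.286]
wrist_force: [-0.2, 0.1, -0.9]
finger_gap: 15.4
finger_force: 30.0
```

```bash
python3 -c "
from h import *
st()"
```

```text
t 35.375 X -159.43274861750513 Y -324.9768493656102 z 68.25803858105527 Fx -0.1968610223040558 Fy 0.19731117301206189 Fz -0.8884542907097673
```

Request:
arm_command:
  plan:
    - [-1,0,0,0.0005,0]
    - [-1,0,0,0,0]
    - [-0.5,0,0,0,0]
    - [0,0,0,0,0]
    - [0.5,0,0,0,0]
    - [1,0,0,0,0]
    - [1,0,0,0,0]
    - [1,0,0,0,0]
    - [1,0,0,0,0]
    - [1,0,0,-0.02,0]
    - [1,0,0,-0.05,0]
    - [1,0,0,-0.05,0]
    - [1,0,0,0,0]
    - [1,0,0,0,0]

```text
clock: 37.12
eef_pos: [518.2, -355.2, 188.0]
eef_rot: [3.141, -0.0, 0.286]
wrist_force: [-0.7, -0.8, -0.6]
finger_gap: 93.7
finger_force: 0.0
```

Run:
```python
from h import *
c=cam("side"); cv2.imwrite("pics/s5.png",c["img"][60:360,100:420])
P=c["P"];e=P[...,:2]-[518.3,-355.4];b=c["img"].astype(int)
m=(b[...,2]>b[...,0]+25)&(np.hypot(*np.moveaxis(e,2,0))<45);print(m.sum(),np.percentile(P[m][:,2],[1,99]))
```

```text
565 [ 0.11465641 96.80353715]
```

View pics/s5.png

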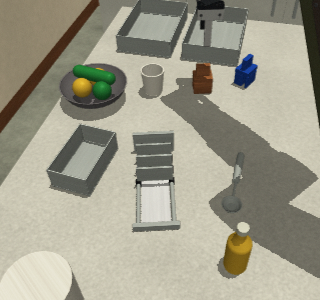

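The spacer stands upright and released at (203,78). The dividers sit evenly spaced by the end plate near (154,155), and nothing else has moved.

```bash
python3 -c "
from cell import ticket
print(ticket.sign_off())"
```

```text
the job is handed in; nothing more can be done
None
```

I drew all three dividers in and handed the job in at about 37 s. The slots measured about 34 mm each (34.0 to 34.1), the spacer stands upright and released on the table clear of the stand, and the sign-off gave no verdict.

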